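# Flag the full vial racks for the centrifuge

## Task

Each of the four vial racks on the tray has a hinged two-colour tag in front of it: set the tags so that only the full racks, with a vial in every hole, show green (tag leaning to the rack) and every rack with an empty hole shows orange (tag leaning away from the rack), each tag lying fully down on its rest. Push only the wrong tags over, gently, with a fingertip; lift nothing, and leave the racks and everything else on the bench where they stand.

Things in the scene. Friction and masses are not known exactly. Their poses are not given: they have to be found in the camera images.
- holder_a: fixed aluminium tag holder, 74 mm wide, one of four in a row 94 mm apart on the white tray. Origin: centre of its underside, 8 mm above the bench. Its x axis points away from the operator towards its rack, y along the row, z up. The tag's hinge axis runs along y, 38 mm above the origin. The V-shaped holder reaches at most 34 mm from the hinge line in x and 17 mm above the hinge.
- tag_a (a joint): hinge angle in rad of the tag on holder_a: 0 = leaning to the operator (robot), 30 degrees above level, orange face up; 2.09 = leaning to the rack, 30 degrees above level, green face up; 1.05 = upright. It turns freely, a little damped, rests on a bar at either end, and falls of itself (about 1 s) to the side past upright. The tag weighs 25 g.
- lip_a (a point): middle of the white round lip (8 mm thick, 60 mm long along y) on the free edge of tag_a, a plate 60 mm wide and 5 mm thick; 60 mm from the hinge axis. At rest it overhangs the holder by some 18 mm, so a fingertip outside it can reach below it. Slick plastic: pushed inward (best along its arc about the hinge) from outside it swings over with under 1 N. A green tag's lip is about 45 mm short of its rack.
- holder_b: fixed aluminium tag holder, 74 mm wide, one of four in a row 94 mm apart on the white tray. Origin: centre of its underside, 8 mm above the bench. Its x axis points away from the operator towards its rack, y along the row, z up. The tag's hinge axis runs along y, 38 mm above the origin. The V-shaped holder reaches at most 34 mm from the hinge line in x and 17 mm above the hinge.
- tag_b (a joint): hinge angle in rad of the tag on holder_b: 0 = leaning to the operator (robot), 30 degrees above level, orange face up; 2.09 = leaning to the rack, 30 degrees above level, green face up; 1.05 = upright. It turns freely, a little damped, rests on a bar at either end, and falls of itself (about 1 s) to the side past upright. The tag weighs 25 g.
- lip_b (a point): middle of the white round lip (8 mm thick, 60 mm long along y) on the free edge of tag_b, a plate 60 mm wide and 5 mm thick; 60 mm from the hinge axis. At rest it overhangs the holder by some 18 mm, so a fingertip outside it can reach below it. Slick plastic: pushed inward (best along its arc about the hinge) from outside it swings over with under 1 N. A green tag's lip is about 45 mm short of its rack.
- holder_c: fixed aluminium tag holder, 74 mm wide, one of four in a row 94 mm apart on the white tray. Origin: centre of its underside, 8 mm above the bench. Its x axis points away from the operator towards its rack, y along the row, z up. The tag's hinge axis runs along y, 38 mm above the origin. The V-shaped holder reaches at most 34 mm from the hinge line in x and 17 mm above the hinge.
- tag_c (a joint): hinge angle in rad of the tag on holder_c: 0 = leaning to the operator (robot), 30 degrees above level, orange face up; 2.09 = leaning to the rack, 30 degrees above level, green face up; 1.05 = upright. It turns freely, a little damped, rests on a bar at either end, and falls of itself (about 1 s) to the side past upright. The tag weighs 25 g.
- lip_c (a point): middle of the white round lip (8 mm thick, 60 mm long along y) on the free edge of tag_c, a plate 60 mm wide and 5 mm thick; 60 mm from the hinge axis. At rest it overhangs the holder by some 18 mm, so a fingertip outside it can reach below it. Slick plastic: pushed inward (best along its arc about the hinge) from outside it swings over with under 1 N. A green tag's lip is about 45 mm short of its rack.
- holder_d: fixed aluminium tag holder, 74 mm wide, one of four in a row 94 mm apart on the white tray. Origin: centre of its underside, 8 mm above the bench. Its x axis points away from the operator towards its rack, y along the row, z up. The tag's hinge axis runs along y, 38 mm above the origin. The V-shaped holder reaches at most 34 mm from the hinge line in x and 17 mm above the hinge.
- tag_d (a joint): hinge angle in rad of the tag on holder_d: 0 = leaning to the operator (robot), 30 degrees above level, orange face up; 2.09 = leaning to the rack, 30 degrees above level, green face up; 1.05 = upright. It turns freely, a little damped, rests on a bar at either end, and falls of itself (about 1 s) to the side past upright. The tag weighs 25 g.
- lip_d (a point): middle of the white round lip (8 mm thick, 60 mm long along y) on the free edge of tag_d, a plate 60 mm wide and 5 mm thick; 60 mm from the hinge axis. At rest it overhangs the holder by some 18 mm, so a fingertip outside it can reach below it. Slick plastic: pushed inward (best along its arc about the hinge) from outside it swings over with under 1 N. A green tag's lip is about 45 mm short of its rack.
- rack_1: loose white vial rack, 58 mm (x) by 86 mm (y) by 36 mm, vial caps up to 62 mm high; FULL: all six holes hold a vial (light and dark blue caps). It stands behind one of the holders, its centre about 137 mm beyond that holder along the holder's x axis, and that holder's tag is its tag. Origin: centre of its underside.
- rack_2: loose white vial rack, 58 mm (x) by 86 mm (y) by 36 mm, vial caps up to 62 mm high; FULL: all six holes hold a vial (red, violet and light blue caps). It stands behind one of the holders, its centre about 137 mm beyond that holder along the holder's x axis, and that holder's tag is its tag. Origin: centre of its underside.
- rack_3: loose white vial rack, 58 mm (x) by 86 mm (y) by 36 mm, vial caps up to 62 mm high; NOT full: four vials, two empty holes. It stands behind one of the holders, its centre about 137 mm beyond that holder along the holder's x axis, and that holder's tag is its tag. Origin: centre of its underside.
- rack_4: loose white vial rack, 58 mm (x) by 86 mm (y) by 36 mm, vial caps up to 62 mm high; NOT full: two vials, four empty holes. It stands behind one of the holders, its centre about 137 mm beyond that holder along the holder's x axis, and that holder's tag is its tag. Origin: centre of its underside.
- spare_vial: loose capped vial, 18 mm across, 58 mm high, standing near the left end of the tray. Origin: centre of its underside.
- marker: white marker pen with blue cap, 135 mm long, 14 mm thick, lying near the right end of the tray. Origin: under its middle.
- tube_stand: black stand with six capped 15 ml tubes, 75 by 115 mm, 120 mm high, on the bench left of the tray. Origin: centre of its underside.
- wash_bottle: white wash bottle with red cap and bent spout, 68 mm across, 180 mm high, on the bench right of the tray. Origin: centre of its underside.
- tip_box: blue pipette-tip box with clear lid, 85 by 120 mm, 65 mm high, on the bench right of the tray. Origin: centre of its underside.
Things that resemble listed ones, but are neither listed nor needed, are in the scene too. There is more than one size of the marker; the job needs the smaller.

How it is judged:
By the outcome, as a careful person would: the job done as asked, in the order asked, and still so for the second after the job is handed in, with the robot touching nothing.
It also fails if it takes over 48 s, if anything falls off the work surface, if the arm or the gripper's body presses on something with over 40 N, if the wrist force passes 120 N, or if a joint passes its speed limit or range.

## Robot

A 6-joint arm with a two-finger parallel gripper is mounted at the origin on the work surface. World frame = base frame: x ahead of the robot, y to its left, z up, the work surface at z = 0. Lengths are in m, angles in rad, forces in N, time in s.
With the tool pointing down it reaches from about 0.325 to 0.75 m from the base axis. Payload 7.6 kg.
Tool frame: the origin (TCP) lies at the very end of the fingers, on their centre line; the grasp point (between the pads) lies 19 mm behind it; z points along the fingers, y is the line along which they close (so a half turn about z gives the same grasp; the last joint's range is limited). The gripper opens to 85 mm and grips with 20 to 120 N. Pads are 22 mm wide; open, the fingers measure 114 mm over their backs; the gripper's body (76 mm by 85 mm) begins 54 mm behind the grasp point. The pads swing forward as they close: fully open they stand 13 mm farther back than shut.
Start: joints at [1.222, 0.052, 1.401, -0, 1.689, -0.07], TCP at [0.144, 0.505, 0.231] pointing down, gripper open.
Joint ranges: [-2.9, 2.9], [-0.91, 2.17], [0.12, 2.37], [-1.06, 4.2], [0.26, 2.73], [-2.93, 2.93]. Speed limits (rad/s): [2.57, 2.57, 3.01, 3.14, 3.14, 3.14].

## Interface

Orientations are given as a rotation vector (axis times angle).
In Python, from plant import arm gives the robot as it stands.
- The arm moves only by the tool drive_tool, never from a script. Its argument "deltas" is a list of rows, each an object with "xyz": the shift along the tool's x, y, z in m, a list of three; "rot": the turn, a rotation vector about the tool's x, y, z in degrees, a list of three; "gripper": the closure, from 0 (fully open) to 1 (shut). In form: [{"xyz": [x, y, z], "rot": [wx, wy, wz], "gripper": gripper}, ...]. A call has 1 to 10 rows; each row is the pose to reach, as a shift and turn from the pose commanded when the call began, along the tool's axes at that moment; what a row does not reach only later rows make up. A row lasts 1/10 s, in which the tool goes at most 50 mm and 8.59 degrees, less where a joint would pass 70% of its speed; a pose out of reach is approached as far as the arm can. A call with a gripper value outside its range is refused whole. The fingers move at their own pace and stop on an object; "squeeze" is the grip in N (left out, the last holds). Time passes only in rows, so rows that repeat a pose let the fingers close. It gives the time, the measured TCP pose, the force, the opening and the grip force at its end, in the units of the state.
- arm.get_obs(): the state, without advancing time (a new reading comes with each control period).
- arm.capture(name): name is "scene" or "top" or "wrist"; returns a dict with "color" (480x640x3 uint8, red, green, blue), "fx", "fy", "cx", "cy" (pixels), "R" (3x3) and "t" (3): a world point X has camera coordinates R X + t. Camera axes: x right, y down, z forward; pixel columns grow to the right and rows downward; lengths in m; the calibration is good to about 2 mm. A picture is of the moment at which its call begins. There is no depth.
- arm.job_done(): hands the job in; it is judged then, once.
The state is a dict: "time_s": time; "joints": joint angles; "qvel": joint speeds; "joint_efforts": joint torques, N m; "ee_pos": TCP position; "ee_rot": TCP orientation; "ft_force": force on the tool from outside, world axes, zero at the start; "moment": the same for the moment, N m; "width": finger opening in m; "gripper_force": force on a finger pad.
Only numpy, scipy, OpenCV 4.12 (cv2) and the standard library are available. Lean on these libraries where they do the work, as an engineer would, in place of code of your own. Each camera call takes 0.05 s, during which the arm holds its last target. There are 200 camera calls.

## Working session

There is one attempt and no reset: what is moved stays moved. The work goes in short steps, Python scripts to look and compute and a tool call to move; the robot and the scene stay as the last step left them, time stands still between calls to the robot, and variables do not carry over. Pictures are saved under pics/ and viewed, at most 10 in all, crops included, and the job is handed in when it is done.

Besides the shell and the picture viewer there is one more tool, called after "Emit:" by a JSON object that holds its "api" and its "payload". drive_tool: Moves the arm, as the interface text tells. Its arguments: {"type":"object","properties":{"deltas":{"type":"array","items":{"type":"object","properties":{"xyz":{"type":"array","items":{"type":"number"}},"rot":{"type":"array","items":{"type":"number"}},"gripper":{"type":"number"}}}},"squeeze":{"type":"number"}},"required":["deltas"]}

```bash
mkdir -p pics; cat > h.py <<'E'
import numpy as np, cv2, json
from plant import arm
def save(n,f):
    c=arm.capture(n); cv2.imwrite(f'pics/{f}.png',c['color'][:,:,::-1]); np.savez(f'pics/{f}.npz',**c); return c
def ray(c,u,v,z):
    d=np.array([(u-c['cx'])/c['fx'],(v-c['cy'])/c['fy'],1.]); R=np.array(c['R']);t=np.array(c['t'])
    o=-R.T@t; w=R.T@d; return o+w*(z-o[2])/w[2]
def proj(c,X):
    p=np.array(c['R'])@np.array(X)+np.array(c['t']); return c['fx']*p[0]/p[2]+c['cx'],c['fy']*p[1]/p[2]+c['cy']
E
python3 - <<'E'
from h import *
for n in('top','scene'):
    c=save(n,n+'1'); print(n,c['fx'],np.round(c['R'],2).tolist(),np.round(-np.array(c['R']).T@c['t'],3))
o=arm.get_obs();print(o['ee_pos'],o['ee_rot'],o['time_s'])
E
```

```text
top 612.2272702277426 [[0.0, -1.0, -0.01], [-0.99, -0.0, -0.11], [0.11, 0.01, -0.99]] [ 0.367 -0.022  1.587]
scene 593.9658123813898 [[-0.66, 0.75, -0.0], [0.47, 0.41, -0.78], [-0.59, -0.52, -0.62]] [1.254 0.638 0.861]
[0.14435173 0.5044795  0.23055644] [-4.36461011e-01 -3.11082342e+00  2.20764226e-03] 0.1
```

View pics/top1.png

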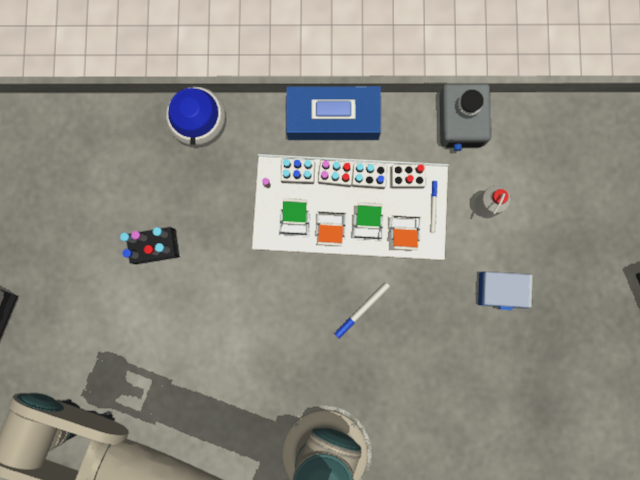

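View pics/scene1.png

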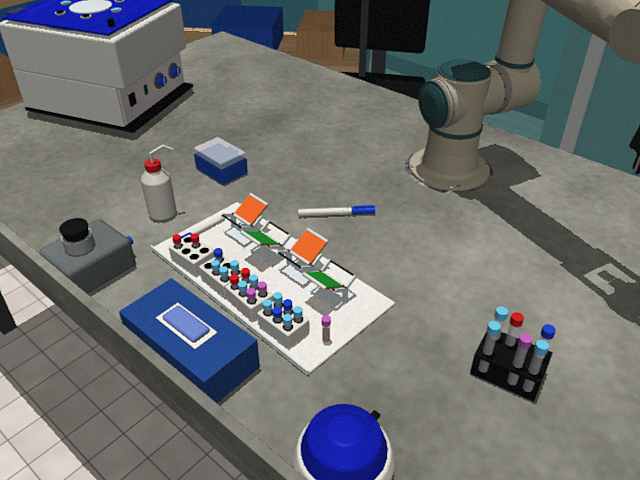

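Top view: the racks, left to right, are at pixels (298,170), (335,172), (370,175) and (408,175). Their tags are green (294,211), orange (330,233), green (369,215) and orange (405,238). It looks like tag 2 (to green) and tag 3 (to orange) are wrong. I'll check that in one crop and measure.

```bash
python3 - <<'E'
from h import *
c=dict(np.load('pics/top1.npz')); im=c['color'][:,:,::-1]
cv2.imwrite('pics/crop1.png',cv2.resize(im[150:265,250:450],None,fx=4,fy=4,interpolation=cv2.INTER_CUBIC))
hsv=cv2.cvtColor(np.ascontiguousarray(im),cv2.COLOR_BGR2HSV)
for n,lo,hi in(('or',(5,150,120),(17,255,255)),('gr',(50,120,50),(75,255,255))):
    m=cv2.inRange(hsv,lo,hi)
    k,l,s,ce=cv2.connectedComponentsWithStats(m)
    for i in range(1,k):
        if s[i,4]>100 and 150<ce[i][1]<265:
            r=cv2.minAreaRect(np.argwhere(l==i)[:,::-1].astype(np.float32))
            print(n,s[i],ce[i].round(1),r[1:],ray(c,*ce[i],0.062).round(4))
m=cv2.inRange(hsv,(0,0,200),(180,40,255));m[:145]=0;m[270:]=0
k,l,s,ce=cv2.connectedComponentsWithStats(m);i=1+s[1:,4].argmax()
r=cv2.minAreaRect(np.argwhere(l==i)[:,::-1].astype(np.float32));print(r)
for p in cv2.boxPoints(r): print(p,ray(c,*p,0.008).round(4))
E
```

```text
or [318 225  25  18 388] [330.1 233.4] ((24.073989868164062, 16.308185577392578), 3.1798300743103027) [ 0.5466 -0.0119  0.062 ]
or [394 229  24  18 386] [405.2 237.6] ((23.89986228942871, 16.324722290039062), 3.3664605617523193) [ 0.536  -0.1997  0.062 ]
gr [282 202  24  20 437] [294.  211.5] ((19.0, 23.0), 90.0) [0.6022 0.0792 0.062 ]
gr [357 206  24  20 438] [368.5 215.5] ((23.085647583007812, 18.7906436920166), 4.39870548248291) [ 0.5918 -0.1082  0.062 ]
((350.5622863769531, 206.1992950439453), (192.37051391601562, 95.12398529052734), 3.2020206451416016)
[251.87054 248.31445] [0.5139 0.1914 0.008 ]
[257.18384 153.33896] [0.7654 0.181  0.008 ]
[449.25403 164.08414] [ 0.7358 -0.3237  0.008 ]
[443.94073 259.05963] [ 0.4863 -0.3051  0.008 ]
```

View pics/crop1.png

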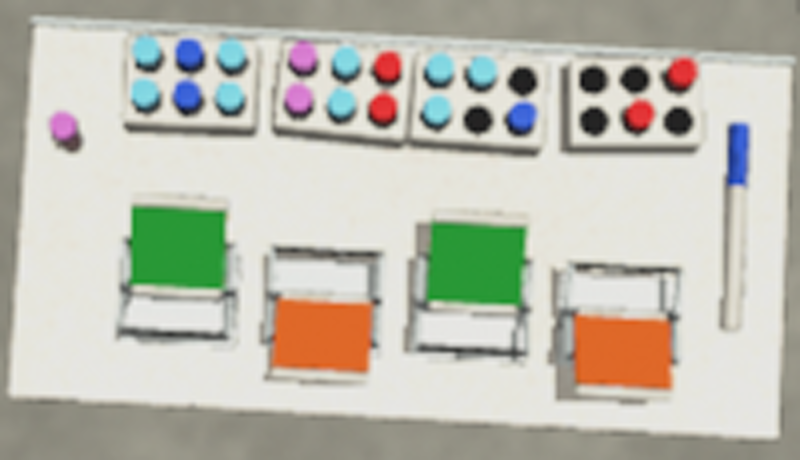

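The crop confirms it: racks 1 and 2 are full, rack 3 has two empty holes and rack 4 has four. The second tag (orange, crop (322,335)) must go to green and the third (green, crop (478,263)) to orange. The measured spacing is 94 mm and the row yaw is -3.2°, which fits the description. I'll shut the fingers, square the tool to the row and go above the operator side of tag 2.

Emit:
{"api": "drive_tool", "payload": {"deltas": [{"xyz":[-0.0238,-0.0199,0],"rot":[0,0,-6],"gripper":1},{"xyz":[-0.0667,-0.0556,0],"rot":[0,0,-12.8],"gripper":1},{"xyz":[-0.105,-0.0875,0],"rot":[0,0,-12.8],"gripper":1},{"xyz":[-0.143,-0.119,0],"rot":[0,0,-12.8],"gripper":1},{"xyz":[-0.181,-0.151,0],"rot":[0,0,-12.8],"gripper":1},{"xyz":[-0.219,-0.183,0],"rot":[0,0,-12.8],"gripper":1},{"xyz":[-0.257,-0.215,0],"rot":[0,0,-12.8],"gripper":1},{"xyz":[-0.295,-0.246,0],"rot":[0,0,-12.8],"gripper":1},{"xyz":[-0.333,-0.278,0],"rot":[0,0,-12.8],"gripper":1},{"xyz":[-0.357,-0.298,0],"rot":[0,0,-12.8],"gripper":1}]}}

```text
time_s: 1.1
ee_pos: [0.4066, 0.1173, 0.231]
ee_rot: [-0.09, -3.14, 0.001]
ft_force: [-0.1, -0.4, 0.5]
width: 0.0004
gripper_force: 0.0
```

Emit:
{"api": "drive_tool", "payload": {"deltas": [{"xyz":[-0.025,-0.032,0.01],"gripper":1},{"xyz":[-0.05,-0.064,0.03],"gripper":1},{"xyz":[-0.075,-0.096,0.05],"gripper":1},{"xyz":[-0.0934,-0.121,0.07],"gripper":1},{"xyz":[-0.0934,-0.121,0.09],"gripper":1},{"xyz":[-0.0934,-0.121,0.09],"gripper":1},{"xyz":[-0.0934,-0.121,0.09],"gripper":1}]}}

```text
invalid input at $.deltas[0]: expected keys xyz, rot, gripper
```

```bash
python3 - <<'E'
from h import *
o=arm.get_obs();print(o['ee_pos'])
c=save('wrist','w1')
for n,X in (('lip2',(.520,-.0104,.076)),('tcp',o['ee_pos']),('lip2 L',(.5217,.0195,.076)),('lip2 R',(.5183,-.0404,.076))): print(n,np.round(proj(c,X),1))
t=dict(np.load('pics/top1.npz'));print('rack3 front top edge',ray(t,370,187.5,.044))
E
```

```text
[0.40657847 0.11734059 0.23100417]
lip2 [185.8 351. ]
tcp [323.7 312.7]
lip2 L [219.9 351. ]
lip2 R [151.6 351. ]
rack3 front top edge [ 0.6667345  -0.11356518  0.044     ]
```

View pics/w1.png

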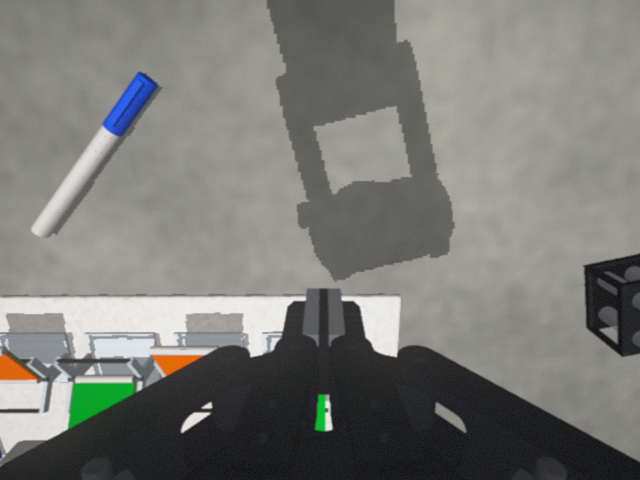

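The wrist picture was taken before the move, because that call was refused for lacking "rot". It shows tag 2's white lip at about (188,350), and my estimate projects to (186,351), so the position is good. I'll repeat the move.

Emit:
{"api": "drive_tool", "payload": {"deltas": [{"xyz":[-0.025,-0.032,0.01],"rot":[0,0,0],"gripper":1},{"xyz":[-0.05,-0.064,0.03],"rot":[0,0,0],"gripper":1},{"xyz":[-0.075,-0.096,0.05],"rot":[0,0,0],"gripper":1},{"xyz":[-0.0934,-0.121,0.07],"rot":[0,0,0],"gripper":1},{"xyz":[-0.0934,-0.121,0.1],"rot":[0,0,0],"gripper":1},{"xyz":[-0.0934,-0.121,0.13],"rot":[0,0,0],"gripper":1},{"xyz":[-0.0934,-0.121,0.15],"rot":[0,0,0],"gripper":1},{"xyz":[-0.0934,-0.121,0.163],"rot":[0,0,0],"gripper":1},{"xyz":[-0.0934,-0.121,0.163],"rot":[0,0,0],"gripper":1},{"xyz":[-0.0934,-0.121,0.163],"rot":[0,0,0],"gripper":1}]}}

```text
time_s: 2.15
ee_pos: [0.4926, -0.0059, 0.0691]
ee_rot: [0.087, 3.139, 0.0]
ft_force: [-0.2, -1.0, 1.2]
width: 0.0
gripper_force: 0.0
```

Emit:
{"api": "drive_tool", "payload": {"deltas": [{"xyz":[-0.006,0,0],"rot":[0,0,0],"gripper":1},{"xyz":[-0.011,0,-0.001],"rot":[0,0,0],"gripper":1},{"xyz":[-0.016,0,-0.006],"rot":[0,0,0],"gripper":1},{"xyz":[-0.022,0,-0.013],"rot":[0,0,0],"gripper":1},{"xyz":[-0.028,0,-0.018],"rot":[0,0,0],"gripper":1},{"xyz":[-0.034,0,-0.022],"rot":[0,0,0],"gripper":1},{"xyz":[-0.042,0,-0.026],"rot":[0,0,0],"gripper":1},{"xyz":[-0.05,0,-0.028],"rot":[0,0,0],"gripper":1},{"xyz":[-0.058,0,-0.029],"rot":[0,0,0],"gripper":1},{"xyz":[-0.065,0,-0.029],"rot":[0,0,0],"gripper":1}]}}

```text
time_s: 3.15
ee_pos: [0.5579, -0.0096, 0.0973]
ee_rot: [0.087, 3.14, 0.0]
ft_force: [0.2, 0.7, 0.1]
width: 0.0003
gripper_force: 0.0
```

Emit:
{"api": "drive_tool", "payload": {"deltas": [{"xyz":[-0.006,0,0],"rot":[0,0,0],"gripper":1},{"xyz":[-0.012,0,0],"rot":[0,0,0],"gripper":1},{"xyz":[-0.017,0,0],"rot":[0,0,0],"gripper":1},{"xyz":[-0.017,0,0],"rot":[0,0,0],"gripper":1},{"xyz":[-0.012,0,-0.02],"rot":[0,0,0],"gripper":1},{"xyz":[0.0,0,-0.05],"rot":[0,0,0],"gripper":1},{"xyz":[0.0,0,-0.09],"rot":[0,0,0],"gripper":1},{"xyz":[0.0,0,-0.09],"rot":[0,0,0],"gripper":1},{"xyz":[0.0,0,-0.09],"rot":[0,0,0],"gripper":1}]}}

```text
time_s: 4.05
ee_pos: [0.5574, -0.0096, 0.1883]
ee_rot: [0.087, 3.138, -0.0]
ft_force: [-0.4, -0.3, -0.7]
width: 0.0001
gripper_force: 0.0
```

```bash
python3 - <<'E'
from h import *
o=arm.get_obs();print(o['ee_pos'],o['time_s'])
c=save('scene','s2'); im=c['color'][:,:,::-1]
cv2.imwrite('pics/s2c.png',cv2.resize(im[130:380,100:420],None,fx=2,fy=2))
E
```

```text
[ 0.55744792 -0.00958349  0.18830175] 4.05
```

View pics/s2c.png

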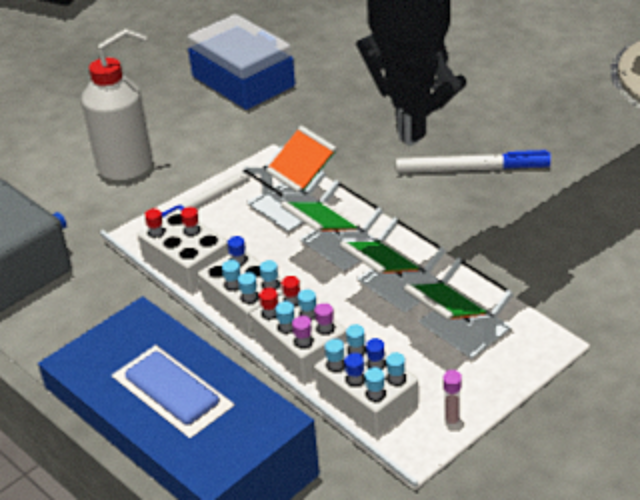

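The scene crop shows tag 2 lying green at crop (385,255), with the racks untouched. Next is tag 3, from its rack side.

Emit:
{"api": "drive_tool", "payload": {"deltas": [{"xyz":[-0.023,-0.024,0],"rot":[0,0,0],"gripper":1},{"xyz":[-0.046,-0.048,0],"rot":[0,0,0],"gripper":1},{"xyz":[-0.07,-0.073,0],"rot":[0,0,0],"gripper":1},{"xyz":[-0.0926,-0.0966,0],"rot":[0,0,0],"gripper":1},{"xyz":[-0.0926,-0.0966,0],"rot":[0,0,0],"gripper":1},{"xyz":[-0.0926,-0.0966,0.02],"rot":[0,0,0],"gripper":1},{"xyz":[-0.0926,-0.0966,0.045],"rot":[0,0,0],"gripper":1},{"xyz":[-0.0926,-0.0966,0.07],"rot":[0,0,0],"gripper":1},{"xyz":[-0.0926,-0.0966,0.08],"rot":[0,0,0],"gripper":1},{"xyz":[-0.0926,-0.0966,0.08],"rot":[0,0,0],"gripper":1}]}}

```text
time_s: 5.1
ee_pos: [0.6428, -0.1105, 0.1044]
ee_rot: [-0.086, -3.135, -0.002]
ft_force: [-1.3, -0.1, -0.6]
width: -0.0004
gripper_force: 0.0
```

```bash
python3 - <<'E'
from h import *
o=arm.get_obs();print(o['ee_pos'],o['ft_force'])
c=save('scene','s3'); im=c['color'][:,:,::-1]
cv2.imwrite('pics/s3c.png',cv2.resize(im[170:330,140:340],None,fx=3,fy=3))
E
```

```text
[ 0.64276836 -0.11049312  0.10442404] [-1.32425027 -0.14634974 -0.62504358]
```

View pics/s3c.png

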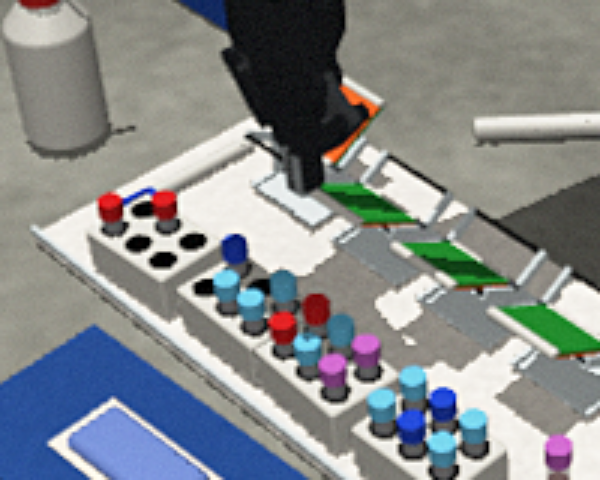

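The finger hangs above the gap behind tag 3, with its tip at crop (305,190), clear of the caps. I'll descend and push along the arc toward the operator.

Emit:
{"api": "drive_tool", "payload": {"deltas": [{"xyz":[0,0,0.012],"rot":[0,0,0],"gripper":1},{"xyz":[0,0,0.024],"rot":[0,0,0],"gripper":1},{"xyz":[0,0,0.036],"rot":[0,0,0],"gripper":1},{"xyz":[0,0,0.036],"rot":[0,0,0],"gripper":1},{"xyz":[0,0,0.036],"rot":[0,0,0],"gripper":1}]}}

```text
time_s: 5.65
ee_pos: [0.644, -0.1111, 0.0708]
ee_rot: [-0.087, -3.14, -0.0]
ft_force: [-0.9, 0.2, 0.6]
width: 0.0002
gripper_force: 0.0
```

Emit:
{"api": "drive_tool", "payload": {"deltas": [{"xyz":[0.006,0,0],"rot":[0,0,0],"gripper":1},{"xyz":[0.011,0,-0.001],"rot":[0,0,0],"gripper":1},{"xyz":[0.016,0,-0.006],"rot":[0,0,0],"gripper":1},{"xyz":[0.022,0,-0.013],"rot":[0,0,0],"gripper":1},{"xyz":[0.028,0,-0.018],"rot":[0,0,0],"gripper":1},{"xyz":[0.034,0,-0.022],"rot":[0,0,0],"gripper":1},{"xyz":[0.042,0,-0.026],"rot":[0,0,0],"gripper":1},{"xyz":[0.05,0,-0.028],"rot":[0,0,0],"gripper":1},{"xyz":[0.058,0,-0.029],"rot":[0,0,0],"gripper":1},{"xyz":[0.065,0,-0.029],"rot":[0,0,0],"gripper":1}]}}

```text
time_s: 6.65
ee_pos: [0.5785, -0.1075, 0.1003]
ee_rot: [-0.087, -3.14, -0.0]
ft_force: [0.3, -0.2, -0.3]
width: -0.0003
gripper_force: 0.0
```

Emit:
{"api": "drive_tool", "payload": {"deltas": [{"xyz":[0.006,0,0],"rot":[0,0,0],"gripper":1},{"xyz":[0.012,0,0],"rot":[0,0,0],"gripper":1},{"xyz":[0.017,0,0],"rot":[0,0,0],"gripper":1},{"xyz":[0.017,0,0],"rot":[0,0,0],"gripper":1},{"xyz":[0.012,0,-0.02],"rot":[0,0,0],"gripper":1},{"xyz":[0.0,0,-0.05],"rot":[0,0,0],"gripper":1},{"xyz":[0.0,0,-0.09],"rot":[0,0,0],"gripper":1},{"xyz":[0.0,0,-0.12],"rot":[0,0,0],"gripper":1},{"xyz":[0.0,0,-0.12],"rot":[0,0,0],"gripper":1},{"xyz":[0.0,0,-0.12],"rot":[0,0,0],"gripper":1}]}}

```text
time_s: 7.65
ee_pos: [0.5796, -0.1076, 0.2206]
ee_rot: [0.087, 3.139, -0.0]
ft_force: [0.8, 0.1, -1.6]
width: 0.0004
gripper_force: 0.0
```

Emit:
{"api": "drive_tool", "payload": {"deltas": [{"xyz":[0.03,0.03,-0.02],"rot":[0,0,0],"gripper":1},{"xyz":[0.06,0.06,-0.02],"rot":[0,0,0],"gripper":1},{"xyz":[0.09,0.1,-0.02],"rot":[0,0,0],"gripper":1},{"xyz":[0.12,0.14,-0.02],"rot":[0,0,0],"gripper":1},{"xyz":[0.14,0.18,-0.02],"rot":[0,0,0],"gripper":1},{"xyz":[0.15,0.22,-0.02],"rot":[0,0,0],"gripper":1},{"xyz":[0.15,0.25,-0.02],"rot":[0,0,0],"gripper":1},{"xyz":[0.15,0.25,-0.02],"rot":[0,0,0],"gripper":1},{"xyz":[0.15,0.25,-0.02],"rot":[0,0,0],"gripper":1},{"xyz":[0.15,0.25,-0.02],"rot":[0,0,0],"gripper":1}]}}

```text
time_s: 8.65
ee_pos: [0.4433, 0.1496, 0.2393]
ee_rot: [-0.088, -3.139, 0.001]
ft_force: [-0.2, -0.3, 0.5]
width: 0.0002
gripper_force: 0.0
```

```bash
python3 - <<'E'
from h import *
o=arm.get_obs();print(o['ee_pos'],o['time_s'])
s=save('scene','s4')['color'][130:380,100:420,::-1]; t=save('top','t4')['color'][150:265,250:450,::-1]
cv2.imwrite('pics/f4.png',np.vstack([cv2.resize(s,(400,312)),cv2.resize(t,(400,230),interpolation=cv2.INTER_CUBIC)]))
c=dict(np.load('pics/t4.npz')); hsv=cv2.cvtColor(c['color'],cv2.COLOR_RGB2HSV)
for n,lo,hi in(('or',(5,150,80),(17,255,255)),('gr',(50,120,40),(75,255,255))):
    k,l,st,ce=cv2.connectedComponentsWithStats(cv2.inRange(hsv,lo,hi))
    for i in range(1,k):
        if st[i,4]>60 and 150<ce[i][1]<265: print(n,st[i],ce[i].round(1))
E
```

```text
[0.44329081 0.14958086 0.23934007] 8.65
or [356 227  24  18 390] [367.6 235.5]
or [394 229  24  18 386] [405.2 237.6]
gr [282 202  24  20 437] [294.  211.5]
gr [320 204  24  20 436] [331.1 213.5]
```

View pics/f4.png

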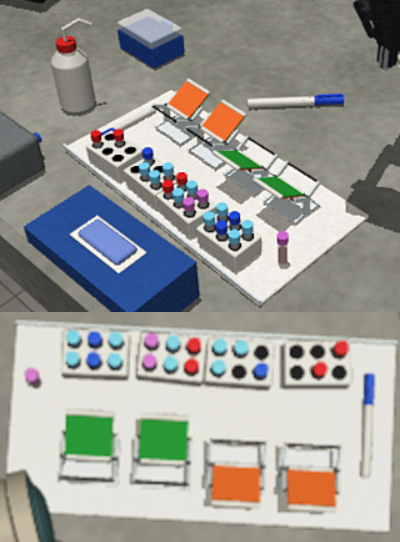

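Both views show tags 1 and 2 green and tags 3 and 4 orange. The colour areas match those of the tags that started at rest, so all four lie fully down, and the racks have not moved.

```bash
python3 -c "
from plant import arm
print(arm.job_done())"
```

```text
the job is handed in; nothing more can be done
None
```

The job is handed in: I pushed over only the two wrong tags, so the two full racks now show green and the two with empty holes show orange, all four tags fully down, with nothing else seen to have moved, after about 9 s of robot time.

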